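Shut the specimen carrier and hold it up level

TASK

Shut the drawer of the specimen carrier fully, without shoving the carrier along the bench. Then lift the carrier by its top handle about 10 cm clear of the bench and keep it there, level and still, drawer still shut; finish while holding it up. Do not disturb the things standing around it.

Things in the scene. Friction and masses are not known exactly. Their poses are not given: they have to be found in the camera images.
- carrier: the specimen carrier, a loose white box standing on the bench, 168 mm deep (x, drawer shut) x 145 mm wide (y) x 95 mm high, with a grey carrying handle on its top; 0.6 to 0.9 kg in all. Origin: centre of its underside; z up; its -x side carries the drawer and looks roughly towards the robot. Shut, its weight is centred below the handle within 6 mm.
- carrier_handle (a point): centre of the handle's bar, 137 mm above the carrier's underside, midway between front and back. The bar runs along the carrier's y, is 16 mm thick along the carrier's x and 14 mm high; it stands 35 mm clear of the box's flat top, on two posts with 92 mm of free bar between them. It is pinched across its 16 mm thickness, at the middle, from above. This frame is parallel to the carrier's.
- drawer_face (a point): centre of the outer face of the drawer's flat front plate (143 mm wide, 8 mm thick, 90 mm high, from 5 mm above the carrier's underside up to its top, this point at 50 mm; it has a small paper label). It moves with the drawer: shut, it lies 88 mm from the carrier's centre towards the carrier's -x. The open drawer shows capped jars fixed in it (tops at 66 mm). Pushing the plate towards the carrier's +x shuts it.
- drawer (a joint): how far the drawer stands open, m: 0 shut against its stop, 0.09 fully out; at the start 0.035 to 0.075. It slides with about 1 N of friction, has no spring or latch and stays where it is left; the carrier itself slides on the bench from a push of some 3 to 6 N.
- jar: bystander: a clear specimen jar with a flat screw cap, 46 mm across, 66 mm high, near the carrier; origin centre of its underside
- tall_jar: bystander: a larger clear jar with a white cap, 52 mm across, 95 mm high, near the carrier; origin centre of its underside
- marker: bystander: a marker pen lying behind the carrier, 132 mm long along its x, 15 mm thick; origin middle of its underside
- scanner: bystander: a hand scanner lying on the bench to the right, 200 mm long along its x, 65 mm wide, 36 mm high; origin on its underside near the middle
- tip_box: bystander: a closed pipette-tip box at the back right, 124 x 86 x 73 mm; origin centre of its underside
- tube_rack: bystander, fixed: a green-topped tube rack on a white base to the left, 250 mm long along its x, 100 mm wide, 80 mm high, tubes reaching up to 120 mm; origin centre of its underside

How it is judged:
By the outcome, as a careful person would: the job done as asked, in the order asked, and still so for the second after the job is handed in, while the arm keeps its last pose, push and grip.
It also fails if it takes over 45 s, if anything falls off the work surface, if the arm or the gripper's body presses on something with over 40 N, if the wrist force passes 120 N, or if a joint passes its speed limit or range.

ROBOT

A 6-joint arm with a two-finger parallel gripper is mounted at the origin on the work surface. World frame = base frame: x ahead of the robot, y to its left, z up, the work surface at z = 0. Lengths are in m, angles in rad, forces in N, time in s.
With the tool pointing down it reaches from about 0.35 to 0.975 m from the base axis. Payload 4.9 kg.
Tool frame: the origin (TCP) lies on the front face of the gripper's body, between the roots of the fingers; the fingertips stand ctrl.finger_overhang ahead of it and the grasp point (between the pads) lies 54 mm ahead of it (ctrl.finger_overhang is the distance from the TCP to the fingertips, in m); z points along the fingers, y is the line along which they close (so a half turn about z gives the same grasp; the last joint's range is limited). The gripper opens to 85 mm and grips with 20 to 120 N. Pads are 22 mm wide; open, the fingers measure 114 mm over their backs; the gripper's body (76 mm by 85 mm) begins 54 mm behind the grasp point. The pads swing forward as they close: fully open they stand 13 mm farther back than shut.
Start: joints at [1.083, 0.053, 1.613, -0, 1.476, -0.119], TCP at [0.225, 0.583, 0.304] pointing down, gripper open.
Joint ranges: [-3.01, 3.01], [-1.01, 2.22], [0.06, 2.58], [-1.02, 4.17], [0.09, 2.62], [-3.14, 3.14]. Speed limits (rad/s): [2.57, 2.57, 3.14, 3.14, 3.14, 3.14].

INTERFACE

Orientations are given as a rotation vector (axis times angle).
In Python, from station import ctrl, vision gives the robot as it stands. The module is installed in compiled form; this text tells all that it offers.
- The arm moves only by the tool drive_tool, never from a script. Its argument "rows" is a list of rows, each a list of 2 entries, a list of its own where there are three numbers: the shift along the tool's x, y, z in m, then the turn about the tool's z in rad. A call has 1 to 10 rows; each row shifts and turns the commanded pose from where the row before left it, along the tool's axes as they then stand; what a row does not reach is not made up. A row lasts 1/10 s, in which the tool goes at most 50 mm and 8.59 degrees, less where a joint would pass 70% of its speed; a pose out of reach is approached as far as the arm can. A call with a gripper value outside its range is refused whole. "jaw" is the closure, from 0 (fully open) to 1 (shut), set as the call begins (left out, the last holds). The fingers move at their own pace and stop on an object; "grip_force" is the grip in N (left out, the last holds). Time passes only in rows, so rows that do not move let the fingers close. It gives the time, the measured TCP pose, the force, the opening and the grip force at its end, in the units of the state.
- ctrl.get_obs(): the state, without advancing time (a new reading comes with each control period).
- vision.get_image(name): name is "side" or "top" or "wrist"; returns a dict with "image" (400x640x3 uint8, blue, green, red), "vertical_fov" (degrees; the focal length in pixels is half the picture's height over the tangent of half this angle, whatever the lens; pixels are square), "cx", "cy" (the principal point, pixels), "dist_coeffs" ([k1, k2, p1, p2, k3] as OpenCV has them; the pictures are not rectified), "R" (3x3) and "t" (3): a world point X has camera coordinates R X + t. Camera axes: x right, y down, z forward; pixel columns grow to the right and rows downward; lengths in m; the calibration is good to about 2 mm. A picture is of the moment at which its call begins. There is no depth.
- ctrl.finish_job(): hands the job in; it is judged then, once.
The state is a dict: "t": time; "q": joint angles; "dq": joint speeds; "effort": joint torques, N m; "tool_pos": TCP position; "tool_rot": TCP orientation; "contact_force": force on the tool from outside, world axes, zero at the start; "wrist_torque": the same for the moment, N m; "opening": finger opening in m; "grip_force": force on a finger pad.
Only numpy, scipy, OpenCV 4.12 (cv2) and the standard library are available. Lean on these libraries where they do the work, as an engineer would, in place of code of your own. Each camera call takes 0.05 s, during which the arm holds its last target. There are 200 camera calls.

## Working session

There is one attempt and no reset: what is moved stays moved. The work goes in short steps, Python scripts to look and compute and a tool call to move; the robot and the scene stay as the last step left them, time stands still between calls to the robot, and variables do not carry over. Pictures are saved under pics/ and viewed, at most 10 in all, crops included, and the job is handed in when it is done.

Besides the shell and the picture viewer there is one more tool, called after ">>>" in YAML: its name, and indented under it one key for each argument. drive_tool: Moves the arm, as the interface text tells. Its arguments: {"type":"object","properties":{"rows":{"type":"array","items":{"type":"array"}},"jaw":{"type":"number"},"grip_force":{"type":"number"}},"required":["rows"]}

```bash
mkdir -p pics; cat > h.py <<'E'
import numpy as np,cv2
from station import ctrl,vision
def shot(n,f):
    d=vision.get_image(n); cv2.imwrite('pics/'+f,d['image']); np.save('pics/'+f+'.npy',d,allow_pickle=True); return d
def load(f): return np.load('pics/'+f+'.npy',allow_pickle=True).item()
def K(d):
    f=200/np.tan(np.radians(d['vertical_fov'])/2); return np.array([[f,0,d['cx']],[0,f,d['cy']],[0,0,1.]])
def ray(d,u,v):
    p=cv2.undistortPoints(np.array([[[u,v]]],float),K(d),np.array(d['dist_coeffs'],float))[0,0]
    R=np.array(d['R']);t=np.array(d['t']); return -R.T@t, R.T@np.array([p[0],p[1],1])
def plane(d,u,v,z):
    o,r=ray(d,u,v); return o+r*(z-o[2])/r[2]
def proj(d,P):
    return cv2.projectPoints(np.array(P,float).reshape(-1,1,3),cv2.Rodrigues(np.array(d['R']))[0],np.array(d['t'],float),K(d),np.array(d['dist_coeffs'],float))[0].reshape(-1,2)
E
python3 - <<'E'
from h import *
for n in('top','side'):
    d=shot(n,n+'0.png'); print(n,-np.array(d['R']).T@d['t'],d['vertical_fov'])
print(ctrl.finger_overhang,ctrl.get_obs())
E
```

```text
top [0.52127006 0.0019256  1.54597838] 47.76932813473715
side [0.32839756 0.84878162 0.69160517] 54.46927124564154
0.0726 {'t': 0.1, 'q': array([ 1.08301261e+00,  5.33002317e-02,  1.61415388e+00,  1.79848245e-06,
        1.47602791e+00, -1.18988721e-01]), 'dq': array([-3.49087812e-04, -3.33907602e-03, -3.71552169e-03,  6.56822208e-05,
        2.26685884e-03,  7.86162733e-04]), 'effort': array([ 4.01926254e-04, -3.94904959e+01, -3.71363068e+01, -1.02027755e-04,
        3.89794295e-03,  6.42010818e-06]), 'tool_pos': array([0.22509526, 0.58259342, 0.3027817 ]), 'tool_rot': array([-5.75920675e-01, -3.08777505e+00,  2.83091250e-03]), 'contact_force': array([-0.43636103,  0.08261758,  0.54099987]), 'wrist_torque': array([-0.01699843,  0.02853214,  0.03908408]), 'grip_force': 0.0, 'opening': 0.08542315572843534}
```

View pics/top0.png

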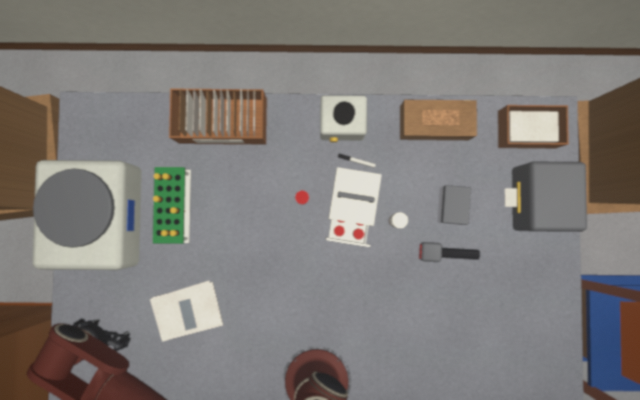

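View pics/side0.png

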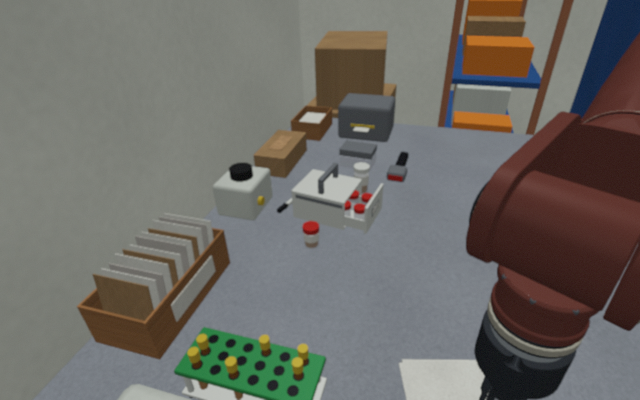

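The top view shows the carrier with its bar near (356,197), the drawer plate near (349,243) and yawed slightly; red jar at (302,197), tall jar at (400,220). The side view agrees. Now I'll measure it.

```bash
python3 - <<'E'
from h import *
d=load('top0.png'); im=d['image']
crop=im[140:270,280:420]; cv2.imwrite('pics/c.png',cv2.resize(crop,None,fx=5,fy=4.5,interpolation=cv2.INTER_CUBIC)[:600,:])
g=cv2.cvtColor(im,cv2.COLOR_BGR2GRAY)
# box top: white in region
m=np.zeros_like(g); m[160:255,322:386]=(g[160:255,322:386]>150)*255
n,l,s,c=cv2.connectedComponentsWithStats(m); 
for i in range(1,n):
    if s[i,4]>20: print(s[i],c[i])
# handle: dark inside top
mh=np.zeros_like(g); sub=g[184:208,334:379]; mh[184:208,334:379]=(sub<110)*255
n,l,s,c=cv2.connectedComponentsWithStats(mh)
for i in range(1,n):
    if s[i,4]>20:
        ys,xs=np.where(l==i); (r)=cv2.minAreaRect(np.c_[xs,ys].astype(np.float32)); print('bar',s[i],r)
        P=np.array([plane(d,x,y,.144) for x,y in zip(xs,ys)])[:,:2]
        C=P.mean(0); w,V=np.linalg.eigh(np.cov((P-C).T)); print(C,V[:,1],np.degrees(np.arctan2(-V[0,1],V[1,1])))
for p in[(328,241),(369,246)]: print(plane(d,*p,.095))
for p in [(302,197,.066),(400,220,.095)]: print(plane(d,*p))
E
```

```text
[351 160  25   8 103] [364.99029126 162.66019417]
[ 326  166   57   82 3161] [353.38658652 204.80860487]
[ 0.47102546 -0.03639854  0.095     ]
[ 0.45610319 -0.16786249  0.095     ]
[0.6133517  0.04920646 0.066     ]
[ 0.54015914 -0.26729745  0.095     ]
```

View pics/c.png

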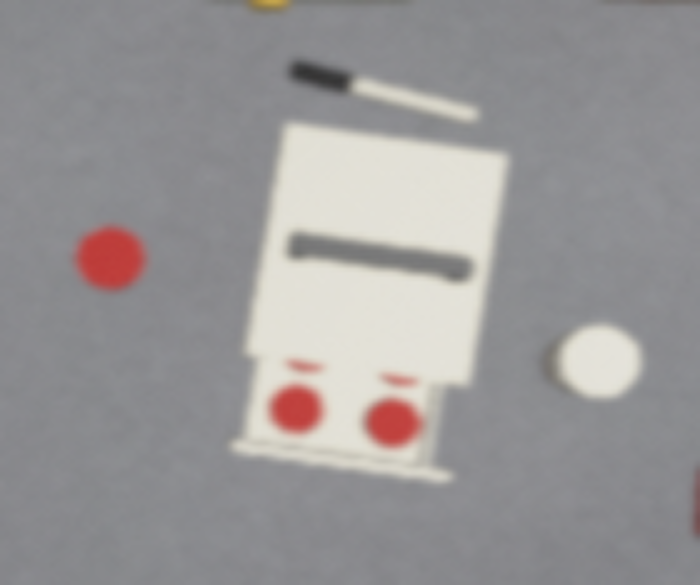

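Zoomed (5× / 4.5×) the crop gives the box-top corners (285,123), (507,153), (470,383), (246,355), bar ends (290,244)–(470,268), plate outer edge (233,452)–(452,482).

```bash
python3 - <<'E'
from h import *
d=load('top0.png')
def p(u,v,z): return plane(d,280+(u+.5)/5-.5,140+(v+.5)/4.5-.5,z)[:2]
c=[p(u,v,.095) for u,v in[(285,123),(507,153),(470,383),(246,355)]]
print('corners',c,'\ncentre',np.mean(c,0), 'note box top w/d',np.linalg.norm(c[0]-c[1]),np.linalg.norm(c[1]-c[2]))
for a,b in[(c[0],c[1]),(c[3],c[2])]: print(np.degrees(np.arctan2((a-b)[1],(a-b)[0]))-90)
for a,b in[(c[0],c[3]),(c[1],c[2])]: print(np.degrees(np.arctan2((a-b)[1],(a-b)[0])))
a,b=p(290,244,.14),p(470,268,.14); print('bar',a,b,(a+b)/2,np.degrees(np.arctan2((a-b)[1],(a-b)[0]))-90)
a,b=p(233,452,.095),p(452,482,.095); print('plate',a,b,(a+b)/2,np.degrees(np.arctan2((a-b)[1],(a-b)[0]))-90)
E
```

```text
corners [array([ 0.70972882, -0.06248266]), array([ 0.68934566, -0.20599147]), array([ 0.52431137, -0.18245233]), array([ 0.54309957, -0.03845635])] 
centre [ 0.61662136 -0.12234571] note box top w/d 0.14494913560090145 0.1667045519920138
-8.083888096086483
-7.433799819740059
-8.204940022906465
-8.11745002103656
bar [ 0.61958137 -0.06412616] [ 0.60385617 -0.17655608] [ 0.61171877 -0.12034112] -7.962122494605211
plate [ 0.4739968  -0.03060931] [ 0.45382284 -0.17107367] [ 0.46390982 -0.10084149] -8.173118593357302
```

>>> drive_tool:
  rows:
    - [[0, 0, 0], 0.1492]
    - [[0, 0, 0], 0.1492]
    - [[0, 0, 0], 0.1492]
    - [[0, 0, 0], 0.1492]
    - [[0, 0, 0], 0.1492]
    - [[0, 0, 0], 0.1492]
    - [[0, 0, 0], 0.1492]
    - [[0, 0, 0], 0.1492]
    - [[0, 0, 0], 0.1492]
    - [[0, 0.03, 0], 0]
  jaw: 1
  grip_force: 20

```text
t: 1.1
tool_pos: [0.2528, 0.5791, 0.3033]
tool_rot: [-2.37, -2.061, 0.003]
contact_force: [1.0, 0.4, -1.0]
opening: -0.0001
grip_force: 0.0
```

>>> drive_tool:
  rows:
    - [[0, 0.03, 0], 0]
    - [[0, 0.03, 0], 0]
    - [[0, 0.03, 0], 0]
    - [[-0.03, 0.02, 0], 0]
    - [[-0.03, 0.02, 0], 0]
    - [[-0.03, 0.02, 0], 0]
    - [[-0.03, 0.02, 0], 0]
    - [[-0.03, 0.02, 0], 0]
    - [[-0.03, 0, 0], 0]
    - [[-0.03, 0, 0], 0]

```text
t: 2.1
tool_pos: [0.4137, 0.3426, 0.3031]
tool_rot: [-2.373, -2.059, 0.002]
contact_force: [-0.0, 0.3, 0.7]
opening: 0.0003
grip_force: 0.0
```

>>> drive_tool:
  rows:
    - [[-0.03, 0, 0], 0]
    - [[-0.03, 0, 0], 0]
    - [[-0.03, 0, 0], 0]
    - [[-0.03, 0, 0], 0]
    - [[-0.03, 0, 0], 0]
    - [[-0.03, 0, 0], 0]
    - [[-0.03, 0, 0], 0]
    - [[-0.03, 0, 0], 0]
    - [[-0.03, 0, 0], 0]
    - [[-0.03, 0, 0], 0]

```text
t: 3.1
tool_pos: [0.371, 0.0461, 0.3035]
tool_rot: [-2.372, -2.06, 0.0]
contact_force: [-0.5, -0.7, -0.0]
opening: -0.0001
grip_force: 0.0
```

>>> drive_tool:
  rows:
    - [[-0.03, 0.016, 0], 0]
    - [[-0.03, 0.016, 0], 0]
    - [[-0.03, 0.016, 0], 0]
    - [[-0.03, 0.015, 0], 0]
    - [[-0.0135, 0, 0], 0]
    - [[0, 0, 0], 0]
    - [[0, 0, 0], 0]

```text
t: 3.8
tool_pos: [0.415, -0.0936, 0.3035]
tool_rot: [-2.372, -2.058, 0.0]
contact_force: [-0.7, 0.2, -0.6]
opening: -0.0002
grip_force: 0.0
```

```bash
python3 - <<'E'
from h import *
d=shot('wrist','w1.png'); print(ctrl.get_obs()['tool_pos'],-np.array(d['R']).T@d['t'],np.array(d['R']))
print(proj(d,[[.6117,-.1203,.144],[.4639,-.1008,.095]]))
E
```

```text
[ 0.41501941 -0.09326152  0.30361076] [ 0.42415568 -0.02924571  0.37271078] [[ 9.90063058e-01 -1.40623518e-01  4.08644444e-04]
 [-1.35918268e-01 -9.56182091e-01  2.59310688e-01]
 [-3.60744428e-02 -2.56789475e-01 -9.65793870e-01]]
[[564.38450923 203.03661564]
 [376.00263357 190.9586968 ]]
```

View pics/w1.png

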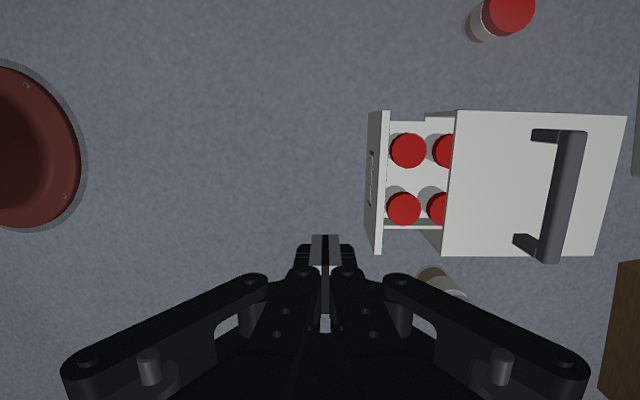

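The wrist view shows the plate's outer top edge about (382,111)–(374,253) and the bar top centred near (566,197), close to my predictions.

```bash
python3 - <<'E'
from h import *
d=load('w1.png'); im=d['image']
cv2.imwrite('pics/c2.png',cv2.resize(im[95:275,355:625],None,fx=2.9,fy=2.9,interpolation=cv2.INTER_CUBIC))
a,b=plane(d,382,111,.095),plane(d,374,253,.095); print(a,b,(a+b)/2)
for v in(160,197,230):
    row=cv2.cvtColor(im,cv2.COLOR_BGR2GRAY)[v,520:610]; print(v,row.tolist())
E
```

```text
[ 0.47660336 -0.02773882  0.095     ] [ 0.45568347 -0.16533982  0.095     ] [ 0.46614342 -0.09653932  0.095     ]
160 [171, 171, 171, 172, 171, 172, 172, 172, 171, 172, 171, 172, 172, 171, 171, 171, 171, 171, 171, 171, 171, 170, 171, 171, 171, 171, 171, 171, 171, 170, 170, 170, 172, 178, 152, 14, 34, 37, 37, 37, 37, 37, 36, 41, 50, 61, 68, 73, 76, 80, 80, 81, 80, 80, 81, 81, 81, 81, 81, 80, 79, 70, 100, 180, 171, 168, 167, 168, 168, 168, 168, 168, 167, 167, 167, 167, 167, 167, 167, 167, 168, 166, 166, 167, 166, 166, 166, 167, 167, 166]
197 [173, 172, 173, 173, 173, 172, 171, 172, 172, 172, 172, 171, 172, 171, 172, 172, 172, 171, 171, 171, 171, 171, 171, 171, 171, 172, 185, 129, 21, 35, 38, 38, 38, 37, 37, 37, 48, 57, 66, 72, 76, 81, 82, 81, 81, 82, 81, 81, 81, 82, 81, 80, 80, 66, 138, 179, 171, 170, 168, 169, 170, 169, 169, 168, 168, 168, 168, 168, 168, 168, 168, 168, 168, 168, 168, 167, 168, 168, 168, 168, 167, 167, 167, 167, 166, 167, 168, 174, 132, 91]
230 [172, 172, 173, 173, 173, 173, 173, 172, 173, 172, 172, 172, 173, 172, 172, 172, 172, 172, 174, 181, 135, 37, 32, 36, 37, 36, 38, 36, 38, 48, 58, 67, 72, 79, 83, 83, 83, 82, 82, 83, 82, 81, 82, 81, 80, 76, 76, 165, 175, 170, 169, 169, 170, 169, 170, 170, 168, 168, 169, 169, 168, 169, 170, 168, 169, 167, 168, 169, 167, 168, 167, 168, 167, 168, 168, 167, 167, 167, 171, 163, 117, 98, 101, 98, 95, 97, 98, 100, 101, 100]
```

View pics/c2.png

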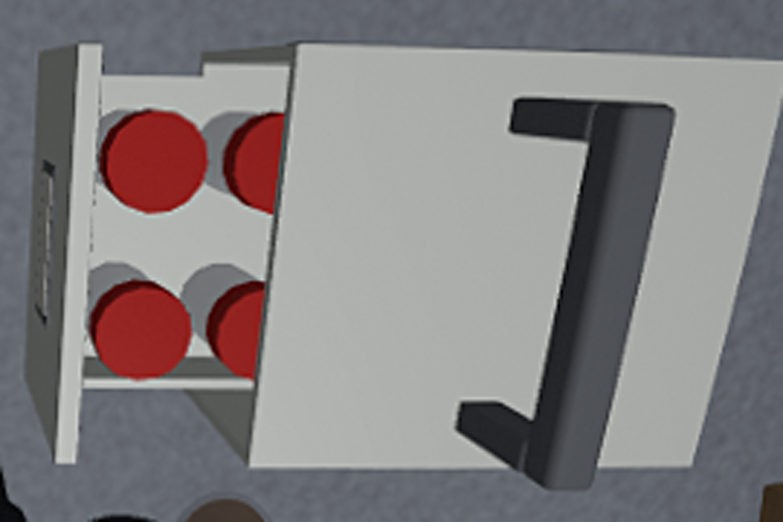

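The crop confirms the plate edge (382.6,110)–(374.7,254.7) and the bar-top middle at (565,197).

```bash
python3 - <<'E'
from h import *
d=load('w1.png')
a,b=plane(d,382.6,110.2,.095),plane(d,374.7,254.7,.095); print(a,b,(a+b)/2,np.degrees(np.arctan2((a-b)[1],(a-b)[0]))-90)
print(plane(d,565,197,.144))
a,b=plane(d,574,160,.144)+plane(d,581.5,160,.144),0
e=[(plane(d,l,v,.144)+plane(d,r,v,.144))/2 for l,r,v in((564,582,160),(548.5,567,230))]
print(e,np.degrees(np.arctan2((e[0]-e[1])[1],(e[0]-e[1])[0]))-90)
E
```

```text
[ 0.47720867 -0.0271179   0.095     ] [ 0.45621345 -0.16733401  0.095     ] [ 0.46671106 -0.09722596  0.095     ] -8.515902019472776
[ 0.61185756 -0.11510981  0.144     ]
[array([ 0.61661683, -0.08495834,  0.144     ]), array([ 0.6076303 , -0.14370511,  0.144     ])] -8.697145874355357
```

>>> drive_tool:
  rows:
    - [[0, 0, 0.03], 0]
    - [[0, 0, 0.03], 0]
    - [[0, 0, 0.03], 0]
    - [[0, 0, 0.03], 0]
    - [[0, 0, 0.03], 0]
    - [[0, 0, 0.03], 0]
    - [[0, 0, 0.01], 0]
    - [[0, 0.01, 0], 0]
    - [[0, 0.01, 0], 0]
    - [[0, 0, 0], 0]

```text
t: 4.85
tool_pos: [0.4379, -0.0974, 0.1165]
tool_rot: [2.368, 2.058, 0.004]
contact_force: [-0.2, -0.6, 0.4]
opening: 0.0002
grip_force: 0.0
```

>>> drive_tool:
  rows:
    - [[0, 0.005, 0], 0]
    - [[0, 0.005, 0], 0]
    - [[0, 0.005, 0], 0]
    - [[0, 0.005, 0], 0]
    - [[0, 0.005, 0], 0]
    - [[0, 0.005, 0], 0]
    - [[0, 0.005, 0], 0]
    - [[0, 0.005, 0], 0]
    - [[0, 0, 0], 0]
    - [[0, 0, 0], 0]

```text
t: 5.85
tool_pos: [0.4745, -0.1022, 0.1136]
tool_rot: [-2.372, -2.059, 0.0]
contact_force: [0.6, 0.0, -0.4]
opening: -0.0002
grip_force: 0.0
```

```bash
python3 - <<'E'
from h import *
print(ctrl.get_obs()['tool_pos'],ctrl.get_obs()['contact_force'])
a=shot('top','t2.png');s=shot('side','s2.png');w=shot('wrist','w2.png')
A=cv2.resize(a['image'][150:260,300:410],(390,390),interpolation=cv2.INTER_CUBIC)
S=cv2.resize(s['image'][150:240,280:390],(400,390),interpolation=cv2.INTER_CUBIC)
cv2.imwrite('pics/m2.png',np.hstack([A,S]))
E
```

```text
[ 0.47448818 -0.10219048  0.11357512] [ 0.64716635  0.02974033 -0.36014914]
```

View pics/m2.png

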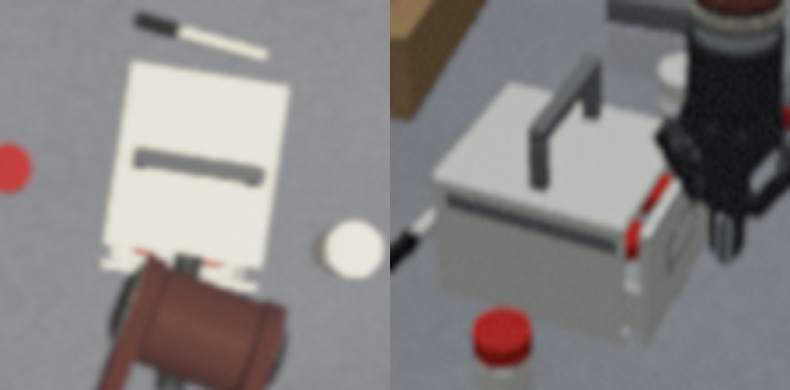

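The crop shows the plate's outer edge near (103,268)–(257,290) and the box front edge at (103,243)–(265,268); a gap still shows in the side view, and the outer knuckle of the gripper seems to be what pushes.

```bash
python3 - <<'E'
from h import *
d=load('t2.png')
def p(u,v,z=.095): return plane(d,300+(u+.5)*110/390-.5,150+(v+.5)*110/390-.5,z)[:2]
ex=np.array([.99,-.143])
a=(p(103,268)+p(257,290))/2; b=(p(133,62)+p(288,86))/2; h=(p(136,157,.14)+p(264,177,.14))/2
print('plate',a,'back',b,'depth',(b-a)@ex,'handle',h,'h-plate',(h-a)@ex)
E
```

```text
plate [ 0.51213096 -0.10801908] back [ 0.69878075 -0.13492692] depth 0.18863111410016617 handle [ 0.61096938 -0.12175186] h-plate 0.09981381872895509
```

>>> drive_tool:
  rows:
    - [[0, 0.002, 0], 0]
    - [[0, 0.002, 0], 0]
    - [[0, 0.002, 0], 0]
    - [[0, 0.002, 0], 0]
    - [[0, 0, 0], 0]
    - [[0, 0, 0], 0]

```text
t: 6.6
tool_pos: [0.4827, -0.1035, 0.114]
tool_rot: [2.372, 2.059, 0.0]
contact_force: [-0.1, 1.2, 0.3]
opening: 0.0003
grip_force: 0.0
```

>>> drive_tool:
  rows:
    - [[0, 0.001, 0], 0]
    - [[0, 0.001, 0], 0]
    - [[0, 0.001, 0], 0]

```text
t: 6.9
tool_pos: [0.4855, -0.1039, 0.1139]
tool_rot: [-2.372, -2.06, 0.0]
contact_force: [-1.5, -0.5, 0.1]
opening: 0.0001
grip_force: 0.0
```

```bash
python3 - <<'E'
from h import *
print(ctrl.get_obs()['tool_pos'],ctrl.get_obs()['contact_force'])
a=shot('top','t3.png');s=shot('side','s3.png')
A=cv2.resize(a['image'][150:260,300:410],(390,390),interpolation=cv2.INTER_CUBIC)
S=cv2.resize(s['image'][150:240,280:390],(400,390),interpolation=cv2.INTER_CUBIC)
cv2.imwrite('pics/m3.png',np.hstack([A,S]))
E
```

```text
[ 0.48551367 -0.1038804   0.11392041] [-1.50553252 -0.45285138  0.106619  ]
```

View pics/m3.png

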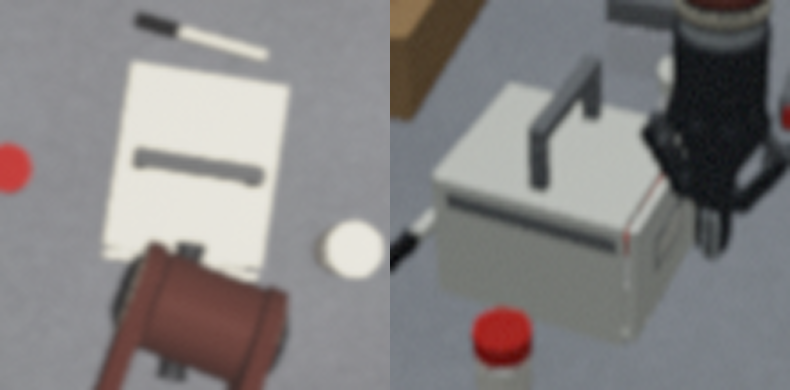

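The carrier hasn't moved (its back edge is still at (133,62)–(288,86)). The remaining gap is a few mm, so I'll push in small steps and watch the force.

>>> drive_tool:
  rows:
    - [[0, 0.001, 0], 0]
    - [[0, 0.001, 0], 0]
    - [[0, 0, 0], 0]

```text
t: 7.3
tool_pos: [0.4876, -0.1042, 0.1139]
tool_rot: [2.372, 2.06, 0.0]
contact_force: [-1.5, -0.5, 0.6]
opening: -0.0003
grip_force: 0.0
```

>>> drive_tool:
  rows:
    - [[0, 0.001, 0], 0]
    - [[0, 0, 0], 0]

```text
t: 7.5
tool_pos: [0.4886, -0.1043, 0.1139]
tool_rot: [2.372, 2.06, 0.0]
contact_force: [-0.2, -0.5, 1.1]
opening: 0.0001
grip_force: 0.0
```

>>> drive_tool:
  rows:
    - [[0, 0.001, 0], 0]
    - [[0, 0, 0], 0]

```text
t: 7.7
tool_pos: [0.4895, -0.1045, 0.1139]
tool_rot: [2.372, 2.06, -0.0]
contact_force: [-1.0, -0.4, 0.8]
opening: -0.0002
grip_force: 0.0
```

```bash
python3 - <<'E'
from h import *
print(ctrl.get_obs()['tool_pos'],ctrl.get_obs()['contact_force'])
s=shot('side','s4.png')
g3=load('s3.png')['image'].astype(int); g=s['image'].astype(int)
# red pixels in gap strip, and motion of the carrier's left part
for n,i in(('s3',g3),('s4',g)):
    r=i[180:232,338:372]; print(n,((r[...,2]-r[...,1])>12).sum())
import cv2
for f in ('s2.png','s3.png'):
    A=cv2.cvtColor(load(f)['image'],cv2.COLOR_BGR2GRAY)[165:225,285:345].astype(np.float32)
    B=cv2.cvtColor(s['image'],cv2.COLOR_BGR2GRAY)[165:225,285:345].astype(np.float32)
    print(f,cv2.phaseCorrelate(A,B))
E
```

```text
[ 0.48951353 -0.10445647  0.11392887] [-0.99338936 -0.4197503   0.78149745]
s3 12
s4 0
s2.png ((0.03154769420927295, 0.03637079689229594), 1.028948893547058)
s3.png ((0.07060350543412852, -0.01881558266693517), 1.0218697373072307)
```

>>> drive_tool:
  rows:
    - [[0, 0.0005, 0], 0]
    - [[0, 0, 0], 0]

```text
t: 7.95
tool_pos: [0.4897, -0.1045, 0.1139]
tool_rot: [-2.372, -2.059, 0.001]
contact_force: [-2.8, 0.1, 2.1]
opening: 0.0001
grip_force: 0.0
```

>>> drive_tool:
  rows:
    - [[0, 0.0005, 0], 0]
    - [[0, 0, 0], 0]

```text
t: 8.15
tool_pos: [0.4899, -0.1045, 0.1138]
tool_rot: [-2.371, -2.059, 0.002]
contact_force: [-6.0, 0.4, 4.9]
opening: -0.0002
grip_force: 0.0
```

```bash
cat > chk.py <<'E'
from h import *
import sys
o=ctrl.get_obs();print(o['tool_pos'],o['contact_force'])
s=shot('side',sys.argv[1]+'s.png');t=shot('top',sys.argv[1]+'t.png')
G=lambda i,r:cv2.cvtColor(i,cv2.COLOR_BGR2GRAY)[r[0]:r[1],r[2]:r[3]].astype(np.float32)
r=(165,225,285,345);print('side',cv2.phaseCorrelate(G(load('s2.png')['image'],r),G(s['image'],r))[0])
r=(162,215,325,385);print('top',cv2.phaseCorrelate(G(load('t2.png')['image'],r),G(t['image'],r))[0])
print(ctrl.get_obs()['contact_force'])
cv2.imwrite('pics/'+sys.argv[1]+'m.png',np.hstack([cv2.resize(t['image'][150:260,300:410],(390,390),interpolation=cv2.INTER_CUBIC),cv2.resize(s['image'][150:240,280:390],(400,390),interpolation=cv2.INTER_CUBIC)]))
E
python3 chk.py a
```

```text
[ 0.48985416 -0.10449128  0.11378574] [-5.99901145  0.41739569  4.93479091]
side (0.06782929605578403, 0.008636743032774064)
top (0.08434444578110245, -0.02070263557413199)
[-5.71311922  0.9896381   3.03541513]
```

Stop reached: the force rose to 6 N, the tool stalled, and the carrier stayed put. Back off, raise and check.

>>> drive_tool:
  rows:
    - [[0, -0.002, 0], 0]
    - [[0, -0.01, 0], 0]
    - [[0, -0.02, 0], 0]
    - [[0, -0.02, 0], 0]
    - [[0, 0, -0.03], 0]
    - [[0, 0, -0.03], 0]
    - [[0, 0, -0.03], 0]
    - [[0, 0, -0.03], 0]
    - [[0, 0, 0], 0]
    - [[0, 0, 0], 0]
  jaw: 0

```text
t: 9.25
tool_pos: [0.4392, -0.0973, 0.2347]
tool_rot: [2.37, 2.058, 0.002]
contact_force: [0.2, -0.2, 0.6]
opening: 0.0856
grip_force: 0.0
```

```bash
python3 chk.py b; python3 - <<'E'
from h import *
d=shot('wrist','w3.png')
cv2.imwrite('pics/w3c.png',cv2.resize(d['image'],None,fx=1.25,fy=1.25,interpolation=cv2.INTER_CUBIC))
E
```

```text
[ 0.43917498 -0.09732527  0.23465165] [ 0.17105661 -0.15893438  0.56684535]
side (-0.9325999805679253, 0.003757350079471422)
top (0.041413129411711935, -0.628870343964266)
[-0.384103    0.18218609  0.52444168]
```

View pics/w3c.png

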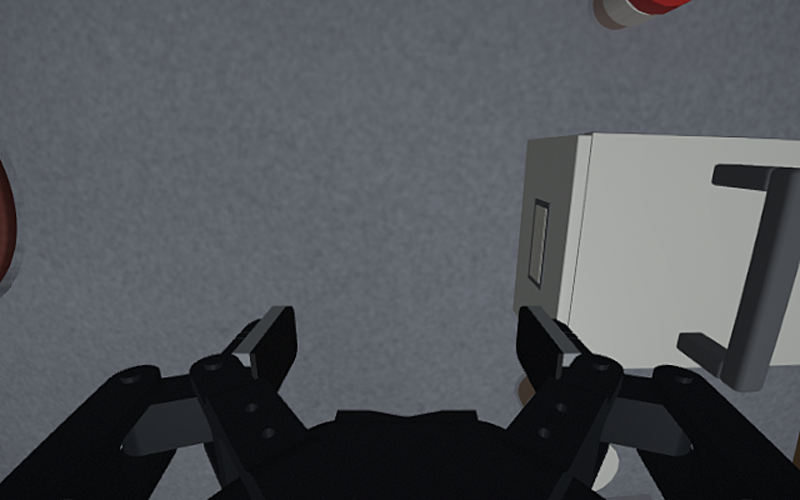

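The drawer is shut flush, with only a hairline between plate and box at (590,135)–(568,325). The carrier shifted about 1–2 mm at release. Next I'll go above the handle and look.

>>> drive_tool:
  rows:
    - [[0, 0, -0.03], 0]
    - [[0, 0, -0.03], 0]
    - [[0, 0.03, 0], 0]
    - [[0, 0.03, 0], 0]
    - [[0, 0.03, 0], 0]
    - [[0.0037, 0.03, 0], 0]
    - [[0, 0.03, 0], 0]
    - [[0, 0.0258, 0], 0]
    - [[0, 0, 0], 0]
    - [[0, 0, 0], 0]

```text
t: 10.4
tool_pos: [0.6131, -0.1181, 0.2918]
tool_rot: [-2.37, -2.058, 0.003]
contact_force: [-0.4, 0.3, -0.2]
opening: 0.0855
grip_force: 0.0
```

```bash
python3 - <<'E'
from h import *
d=shot('wrist','w4.png'); print(ctrl.get_obs()['tool_pos'],ctrl.get_obs()['tool_rot']); print(proj(d,[.614,-.119,.144]))
cv2.imwrite('pics/w4c.png',cv2.resize(d['image'],None,fx=1.25,fy=1.25,interpolation=cv2.INTER_CUBIC))
E
```

```text
[ 0.61277958 -0.11802469  0.2923415 ] [-2.37026711 -2.05821583  0.0023868 ]
[[326.52605528 209.78081492]]
```

View pics/w4c.png

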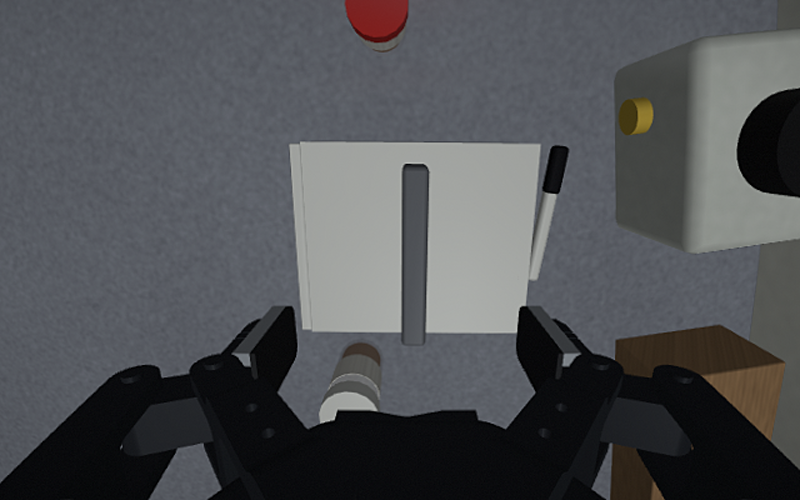

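The bar spans (402–428, 164–345) in the enlarged view, centre (332,204) in raw pixels, and is parallel to the tool. The drawer is shut and the marker is close behind the carrier.

```bash
python3 - <<'E'
from h import *
d=load('w4.png'); P=lambda u,v,z=.144: plane(d,u/1.25,v/1.25,z)[:2]
o=np.array([.61278,-.11802]); ex=np.array([.9899,-.1417]); ey=np.array([.1417,.9899])
a,b=P(415.5,164),P(414.5,345); c=(a+b)/2; print(a,b,c,np.linalg.norm(a-b),np.degrees(np.arctan2((a-b)[1],(a-b)[0]))-90)
print('tool x',(c-o)@ey,'tool y',(c-o)@ex)
E
```

```text
[ 0.62628388 -0.06148201] [ 0.61028626 -0.17552639] [ 0.61828507 -0.1185042 ] 0.11516095195865943 -7.9850847038450325
tool x 0.00030076174583712207 tool y 0.005518075887967435
```

>>> drive_tool:
  rows:
    - [[0, 0.0045, 0], 0]
    - [[0, 0, 0.02], 0]
    - [[0, 0, 0.02], 0]
    - [[0, 0, 0.02], 0]
    - [[0, 0, 0.02], 0]
    - [[0, 0, 0.015], 0]
    - [[0, 0, 0.009], 0]
    - [[0, 0, 0], 0]
    - [[0, 0, 0], 0]
    - [[0, 0, 0], 0]

```text
t: 11.45
tool_pos: [0.6187, -0.1191, 0.1914]
tool_rot: [2.371, 2.058, 0.002]
contact_force: [-0.6, 0.2, 0.5]
opening: 0.0852
grip_force: 0.0
```

>>> drive_tool:
  rows:
    - [[0, 0, 0], 0]
    - [[0, 0, 0], 0]
    - [[0, 0, 0], 0]
    - [[0, 0, 0], 0]
    - [[0, 0, 0], 0]
    - [[0, 0, 0], 0]
    - [[0, 0, 0], 0]
    - [[0, 0, 0], 0]
  jaw: 1
  grip_force: 60

```text
t: 12.25
tool_pos: [0.6178, -0.1189, 0.19]
tool_rot: [-2.372, -2.059, 0.001]
contact_force: [-2.4, -0.0, 2.6]
opening: 0.0148
grip_force: 61.4
```

>>> drive_tool:
  rows:
    - [[0, 0, -0.002], 0]
    - [[0, 0, -0.004], 0]
    - [[0, 0, -0.006], 0]
    - [[0, 0, -0.008], 0]
    - [[0, 0, -0.01], 0]
    - [[0, 0, -0.01], 0]
    - [[0, 0, -0.01], 0]
    - [[0, 0, -0.01], 0]
    - [[0, 0, -0.01], 0]
    - [[0, 0, -0.01], 0]
  grip_force: 80

```text
t: 13.25
tool_pos: [0.618, -0.1189, 0.2709]
tool_rot: [2.372, 2.06, 0.0]
contact_force: [-0.5, 1.0, -6.6]
opening: 0.0145
grip_force: 78.0
```

>>> drive_tool:
  rows:
    - [[0, 0, -0.008], 0]
    - [[0, 0, -0.006], 0]
    - [[0, 0, -0.004], 0]
    - [[0, 0, -0.002], 0]
    - [[0, 0, 0], 0]
    - [[0, 0, 0], 0]
    - [[0, 0, 0], 0]
    - [[0, 0, 0], 0]
    - [[0, 0, 0], 0]
    - [[0, 0, 0], 0]

```text
t: 14.25
tool_pos: [0.618, -0.1189, 0.2898]
tool_rot: [-2.372, -2.06, 0.0]
contact_force: [-0.6, -0.3, -5.9]
opening: 0.0148
grip_force: 78.1
```

```bash
python3 - <<'E'
from h import *
o=ctrl.get_obs();print(o['tool_pos'],o['contact_force'],o['wrist_torque'],o['opening'],np.abs(o['dq']).max())
s=shot('side','s9.png');w=shot('wrist','w9.png')
cv2.imwrite('pics/m9.png',np.hstack([cv2.resize(s['image'][80:280,230:430],(390,390)),cv2.resize(w['image'][60:340,180:460],(390,390))]))
E
```

```text
[ 0.61796499 -0.11890397  0.28981459] [-0.57033028 -0.30500362 -5.88995804] [ 0.0646412   0.03742871 -0.00942271] 0.014750686152886211 0.0019210289517573845
```

View pics/m9.png

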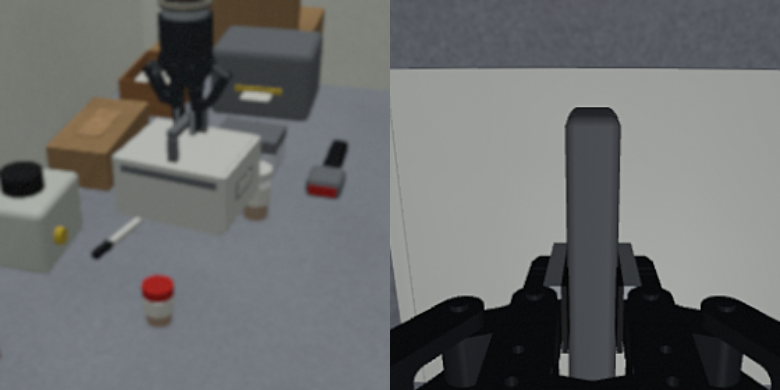

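It is held level, about 10 cm up, with the drawer shut (hairline at the left of the wrist crop); the jars and marker are standing as before.

```bash
python3 -c "
from station import ctrl
print(ctrl.finish_job())"
```

```text
the job is handed in; nothing more can be done
None
```

The drawer is shut and the carrier is held still by its handle about 10 cm above the bench; it looks level, nothing around it looks disturbed, and the job is handed in, though the carrier shifted 2–6 mm as I backed off from the drawer, probably because I opened the jaws too early.

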